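Push the culture-dish carrier round its L-shaped slot into the scanner

ROBOT

A 6-joint arm with a two-finger parallel gripper is mounted at the origin on the work surface. World frame = base frame: x ahead of the robot, y to its left, z up, the work surface at z = 0. Lengths are in mm, angles in rad, forces in N, time in s.
With the tool pointing down it reaches from about 300 to 750 mm from the base axis. Payload 8.5 kg.
Tool frame: the origin (TCP) lies between the finger pads; the fingertips stand 8 mm ahead of it and the grasp point (between the pads) lies 11 mm behind it (robot.tips_ahead is the distance from the TCP to the fingertips, in mm); z points along the fingers, y is the direction in which the jaws open and shut (so a half turn about z gives the same grasp; the last joint's range is limited). The gripper opens to 88 mm and grips with 3 to 60 N. Pads are 18 mm wide; open, the fingers measure 123 mm over their backs; the gripper's body (75 mm by 187 mm) begins 45 mm behind the grasp point.
Start: joints at [0.95, 0.381, 1.297, -0, 1.464, -0.215], TCP at [217.104, 505.318, 212.648] pointing down, gripper open.
Joint ranges: [-3.11, 3.11], [-0.89, 2.33], [0.22, 2.48], [-1.42, 4.56], [0.17, 2.85], [-2.88, 2.88]. Speed limits (rad/s): [2.39, 2.39, 3.14, 3.14, 3.14, 3.14].

INTERFACE

Orientations are given as a rotation vector (axis times angle).
In Python, from bench import readout, grab_frame, order, robot gives the robot as it stands.
- The arm moves only by the tool arm_command, never from a script. Its argument "commands" is text: rows parted by semicolons, each of 5 numbers parted by spaces: the finger opening in mm, from 0 to 88.1, then the shift along the tool's x, y, z in mm, then the turn about the tool's z in degrees. In form: claw tx ty tz roll; .... A call has 1 to 5 rows; each row shifts and turns the pose as measured when the row begins, along the tool's axes as they then stand; what a row does not reach is not made up. A row lasts 1/12 s, in which the tool goes at most 41.7 mm and 7.16 degrees, less where a joint would pass 70% of its speed; a pose out of reach is approached as far as the arm can. A call is refused whole if a number of a shift passes 41.7 or a number of a turn 7.16, either way. A call with a gripper value outside its range is refused whole. The fingers move at their own pace and stop on an object; the grip force is fixed at half the most. Time passes only in rows, so rows that do not move let the fingers close. It gives the time, the measured TCP pose, the force and the opening at its end, in the units of the state.
- readout.read_state(): the state, without advancing time (a new reading comes with each control period).
- grab_frame(name): name is "scene" or "top"; returns a dict with "frame" (384x512x3 uint8, red, green, blue), "depth" (384x512 float32, mm along the optical axis (not along the pixel's ray), 0 where there is no reading), "intrinsics" (3x3 intrinsics, pixels), "k1" (the pictures are not rectified: a ray, as slopes to the right and down, at radius r is drawn at 1 + k1 r^2 times it, then the intrinsics apply), "eye" and "rotation" of the camera in the world. Camera axes: x right, y down, z forward; pixel columns grow to the right and rows downward; lengths in mm; the calibration is good to about 2 mm. A picture is of the moment at which its call begins.
- order.hand_in(): hands the job in, once; it reports no verdict.
The state is a dict: "time": time; "joints": joint angles; "joint_velocities": joint speeds; "tau": joint torques, N m; "tcp_pos": TCP position; "ee_rot": TCP orientation; "wrist_force": force on the tool from outside, world axes, zero at the start; "ft_torque": the same for the moment, N m; "grip_width": finger opening in mm.
Only numpy, scipy, OpenCV 4.12 (cv2) and the standard library are available. Lean on these libraries where they do the work, as an engineer would, in place of code of your own. Each camera call takes 0.05 s, during which the arm holds its last target.

TASK

Load the dish scanner: push the round dish carrier with the fingers along the L-shaped slot in the scanner's deck, first all the way to the corner, then sideways under the hood until it is fully home at the end of the slot. Keep the carrier flat on the deck all the time, never lifting or tipping it, leave the bottles, boxes and other things around it where they stand, and finish with the arm clear.

Things in the scene. Friction and masses are not known exactly. Their poses are not given: they have to be found in the camera images.
- scanner: fixed low dish scanner: aluminium deck, top 30 mm above the table, with an L-shaped slot (16 mm wide and deep, black floor), white hood at its +y end. Origin on the table under the deck; deck spans x -120 to 125, y -120 to 180 mm in its frame. +x points roughly away from the robot, +y roughly to its left, turned by up to 0.4 rad. First slot leg along +x, second along +y
- carrier: loose round grey tray, 100 mm across, 16 mm thick, with a clear culture dish (brown filling) 90 mm across fixed on it, 30 mm tall in all. Origin: centre of its underside, on the deck; z up. 0.2 to 0.4 kg, slides with a few newtons at most, stays where left. A steel pin 12 mm across and 12 mm long under its centre hangs in the slot, 2 mm play each side; its turn about the pin does not matter
- slot_start (a point): point on the deck's top surface at the start of the slot's first leg (scanner frame x -50, y -45 mm). The carrier starts in this leg, its centre 0 to 30 mm past this point
- slot_corner (a point): point on the deck's top surface at the slot's corner, where the legs' centre lines meet (scanner frame x 50, y -45 mm). Pushed along the first leg the carrier stops dead with its centre 2 mm past this point; its pin can enter the second leg only when its centre is within 2 mm of x = 50 mm
- slot_end (a point): point on the deck's top surface at the end of the slot's second leg (scanner frame x 50, y 45 mm). Pushed along the second leg the carrier stops dead with its centre 2 mm past this point: it is then fully home, about a third of it under the hood
- hood_mouth (a point): middle of the lower edge of the hood's mouth, on the deck's top surface (scanner frame x 50, y 62 mm). The mouth faces -y, is 120 mm wide, 36 mm high above the deck and 63 mm deep; the hood outside spans x -20 to 120, y 62 to 175 mm, its top is 58 mm above the deck
- oil_bottle: small amber dropper bottle, 28 mm across, 55 mm tall, on the scanner deck in the corner left of the slot's start (bystander); origin at the centre of its underside
- stain_jar: glass jar with white cap, 48 mm across, 60 mm tall, on the table to the right of the scanner (bystander); origin at the centre of its underside
- slide_box: blue slide box 85 x 30 x 32 mm on the table to the right of the scanner (bystander); origin at the centre of its underside, long side along its x
- dish_stack: stack of three small clear dishes, 60 mm across, 45 mm tall, on the table to the left of the scanner (bystander); origin at the centre of its underside
- tip_box: blue pipette-tip box with white lid, 120 x 80 x 60 mm on the table, front left (bystander); origin at the centre of its underside
- beaker: glass beaker, 60 mm across, 70 mm tall, on the table, front right (bystander); origin at the centre of its underside
- spray: white bottle, 60 mm across, 150 mm tall, on the table further right (bystander); origin at the centre of its underside
Things that resemble listed ones, but are neither listed nor needed, are in the scene too. What is shaped like the carrier but turquoise is not meant.

How it is judged (in metres and radians):
On the way, in this order (a step that is already met when the one before it is completed fails the run):
1. the carrier has been pushed along the first leg to the corner (x of carrier in the frame of scanner above 0.045 m and y of carrier in the frame of scanner below -0.035 m), for 0.1 s.
2. the carrier is fully home at the end of the second leg (x of carrier in the frame of scanner above 0.045 m and y of carrier in the frame of scanner above 0.039 m), for 0.2 s.
At the end, for the whole second after the job is handed in: The carrier lies flat and at rest on the deck with its pin at the end of the slot's second leg: its centre more than 39 mm along +y (stop at 47 mm) and more than 45 mm along +x in the scanner's frame (all of step 2 and z of carrier in the frame of scanner below 0.034 m and angle between carrier's own z axis and vertical below 0.06 rad and linear speed of carrier below 0.01 m/s); the robot touches nothing.
It fails at once if the carrier is lifted more than 6 mm off the deck or tipped by more than about 10 degrees (z of carrier in the frame of scanner above 0.036 m or angle between carrier's own z axis and vertical above 0.17 rad).
It fails at once if a bystander is moved by more than 25 mm or knocked over (distance of any of oil_bottle, stain_jar, slide_box, dish_stack, tip_box, beaker, spray from where it was at the start of the episode above 0.025 m or angle between any of oil_bottle, stain_jar, slide_box, dish_stack, tip_box, beaker, spray's own z axis and vertical above 0.5 rad).
It also fails if it takes over 48 s, if anything falls off the work surface, if the arm or the gripper's body presses on something with over 40 N, if the wrist force passes 120 N, or if a joint passes its speed limit or range.

## Working session

There is one attempt and no reset: what is moved stays moved. The work goes in short steps, Python scripts to look and compute and a tool call to move; the robot and the scene stay as the last step left them, time stands still between calls to the robot, and variables do not carry over. Pictures are saved under pics/ and viewed, and the job is handed in when it is done.

Besides the shell and the picture viewer there is one more tool, called after "Call:" in YAML: its name, and indented under it one key for each argument. arm_command: Moves the arm, as the interface text tells. Its arguments: {"type":"object","properties":{"commands":{"type":"string"}},"required":["commands"]}

```bash
ls; mkdir -p pics; python3 - <<'E'
from bench import readout, grab_frame
import cv2,numpy as np
print(readout.read_state())
for n in("scene","top"):
    f=grab_frame(n); cv2.imwrite(f"pics/{n}0.png",f["frame"][:,:,::-1]); np.savez(f"{n}0.npz",**f)
    print(n,f["intrinsics"],f["k1"],f["eye"],f["rotation"])
E
```

```text
pics
{'time': 0.0, 'joints': array([ 9.49722103e-01,  3.81213006e-01,  1.29823847e+00, -2.41286283e-05,
        1.46361908e+00, -2.15286647e-01]), 'joint_velocities': array([-0.00118546, -0.00225057,  0.00221204,  0.00092425,  0.00028719,
        0.00137218]), 'tau': array([ 1.82018113e-03, -4.37935424e+01, -2.24559867e+01,  7.13990140e-02,
        3.52043740e-02, -1.04272185e-04]), 'tcp_pos': array([216.92156631, 505.07143095, 212.03619052]), 'ee_rot': array([-6.32924707e-01, -3.07658467e+00,  2.13635670e-03]), 'wrist_force': array([-0.04170403,  0.12288986,  0.14154099]), 'ft_torque': array([ 0.04112007,  0.00753093, -0.04696767]), 'grip_width': 88.2645413253987}
scene [[376.35708174   0.         265.32255344]
 [  0.         376.35708174 185.69479302]
 [  0.           0.           1.        ]] 0.03868083057025346 [1206.40146364 -752.02715485  676.54508878] [-1.99770273 -0.80488349  0.41505216]
top [[422.83397472   0.         251.35693512]
 [  0.         422.83397472 193.18959843]
 [  0.           0.           1.        ]] -0.052735788578101975 [ 458.5487201   -27.16052623 1347.49570678] [-2.15318689  2.21110351 -0.07639559]
```

View pics/scene0.png

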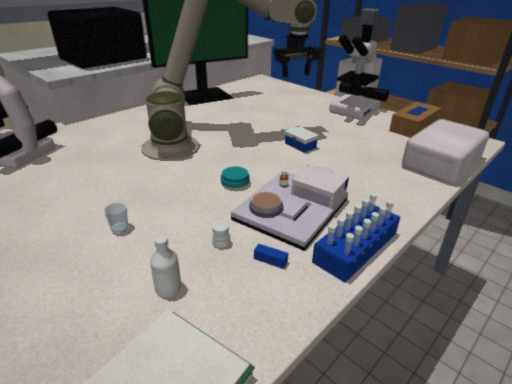

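View pics/top0.png

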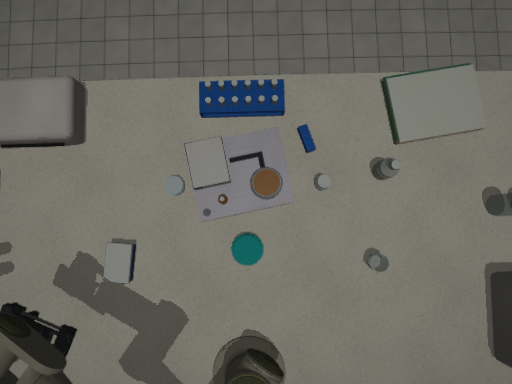

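```bash
cat > h.py <<'E'
import numpy as np,cv2
def load(n): return dict(np.load(n))
def proj(f,P):
    R=cv2.Rodrigues(np.asarray(f["rotation"],float))[0] if np.asarray(f["rotation"]).size==3 else f["rotation"]
    c=(np.asarray(P,float)-f["eye"])@R
    s=c[...,:2]/c[...,2:]; r2=(s**2).sum(-1,keepdims=True); s=s*(1+float(f["k1"])*r2)
    K=f["intrinsics"]; return np.stack([K[0,0]*s[...,0]+K[0,2],K[1,1]*s[...,1]+K[1,2]],-1)
def ortho(f,z,x0,x1,y0,y1,res):
    # image rows: x from x1 down to x0 ; cols: y from y1 to y0
    xs=np.arange(x1,x0,-res); ys=np.arange(y1,y0,-res)
    X,Y=np.meshgrid(xs,ys,indexing="ij"); uv=proj(f,np.stack([X,Y,np.full_like(X,z)],-1)).astype(np.float32)
    return cv2.remap(f["frame"],uv[...,0],uv[...,1],cv2.INTER_CUBIC)
E
python3 - <<'E'
from h import *
f=load("top0.npz")
im=ortho(f,30,330,730,-200,200,0.6667)
for k in range(0,600,75):
    cv2.line(im,(k,0),(k,6),(255,0,0));cv2.line(im,(0,k),(6,k),(255,0,0))
cv2.imwrite("pics/ortho0.png",im[:,:,::-1])
E
```

```text
(no output)
```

View pics/ortho0.png

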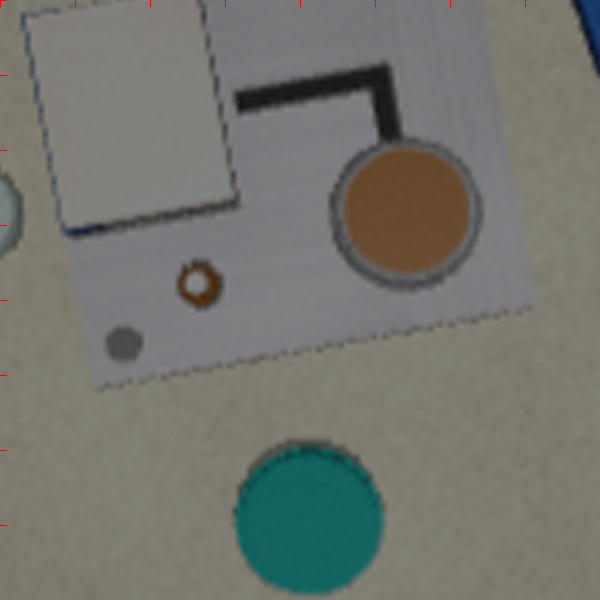

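The carrier candidates are the grey-rimmed tray with brown filling at ortho (406,213), top-picture pixel (266,182), and the turquoise one at (310,518), top (247,249). The first is meant: grey and brown, and sitting on the slot's first leg. Next I'll fit the scanner pose.

```bash
cat > fit.py <<'E'
from h import *
from scipy.optimize import minimize
f=load("top0.npz"); fr=cv2.GaussianBlur(f["frame"],(0,0),0.6).astype(np.float32)
br=fr[...,2]-fr[...,0]; g=fr.mean(2)
def w(p,S,z):
    c,s=np.cos(p[2]),np.sin(p[2]); S=np.asarray(S,float)
    return np.stack([p[0]+c*S[:,0]-s*S[:,1],p[1]+s*S[:,0]+c*S[:,1],np.full(len(S),z)],-1)
def samp(I,P):
    uv=proj(f,P).astype(np.float32); return cv2.remap(I,uv[:,0],uv[:,1],cv2.INTER_LINEAR).ravel()
def edge(a,b,n,d,N=60):
    t=np.linspace(0.03,.97,N)[:,None]; L=np.array(a)*(1-t)+np.array(b)*t; n=np.array(n)
    return L+n*d,L-n*d
def cost(p,which="ds"):
    c=0
    if "d" in which:
        for a,b,n in [((-120,-120),(-120,175),(1,0)),((-120,-120),(125,-120),(0,1)),((125,-115),(125,50),(-1,0))]:
            for d in(2,4):
                i,o=edge(a,b,n,d); c-=np.mean(samp(br,w(p,i,30))-samp(br,w(p,o,30)))/10
    if "s" in which:
        for a,b,n in [((58,-53),(58,50),(-1,0)),((42,-36),(42,50),(1,0)),((58,-53),(15,-53),(0,1)),((40,-37),(15,-37),(0,-1))]:
            for d in(2,4):
                i,o=edge(a,b,n,d); c+=np.mean(samp(g,w(p,i,30))-samp(g,w(p,o,30)))/60
    return c
for wh in("d","s","ds"):
    best=min((minimize(cost,[x,y,t],args=(wh,),method="Nelder-Mead",options=dict(initial_simplex=[[x,y,t],[x+5,y,t],[x,y+5,t],[x,y,t+.05]])) for x in(550,560,570) for y in(-10,0,10) for t in (.17,.2)),key=lambda r:r.fun)
    print(wh,best.x,best.fun)
p=best.x; np.save("p.npy",p)
# carrier: brown disc at z=60, rim z=46
for z in(60,):
    im=ortho(f,z,520,660,-140,20,0.5); hsv=cv2.cvtColor(im,cv2.COLOR_RGB2HSV)
    m=((hsv[...,1]>90)&(hsv[...,0]<25)).astype(np.uint8); n,l,st,ce=cv2.connectedComponentsWithStats(m)
    k=1+np.argmax(st[1:,4]); u,v=ce[k]; X,Y=660-v*.5,20-u*.5; print("dish",X,Y,st[k][2:4]*.5)
    c,s=np.cos(p[2]),np.sin(p[2]); dx,dy=X-p[0],Y-p[1]; print("in scanner",c*dx+s*dy,-s*dx+c*dy)
im=f["frame"].copy()
big=cv2.resize(im[110:230,150:330],None,fx=4,fy=4,interpolation=cv2.INTER_CUBIC)
def dl(S,z,col):
    uv=(proj(f,w(p,S,z))-[150,110]+.5)*4-.5
    cv2.polylines(big,[np.round(uv).astype(int)],True,col,1)
dl([(-120,-120),(125,-120),(125,180),(-120,180)],30,(255,0,0))
dl([(58,-53),(58,53),(42,53),(42,-37),(-58,-37),(-58,-53)],30,(0,255,0))
dl([(-20,62),(120,62),(120,175),(-20,175)],88,(255,255,0))
th=np.linspace(0,6.28,60)[:-1]
cx,cy=c*dx+s*dy,-s*dx+c*dy
dl(np.c_[cx+50*np.cos(th),cy+50*np.sin(th)],46,(0,0,255))
cv2.imwrite("pics/fit0.png",big[:,:,::-1])
E
python3 fit.py
```

```text
d [ 6.21992785e+02 -1.77565623e+01  1.84889588e-01] -6.256401062011719
s [5.51009915e+02 1.27953911e+01 1.45031047e-01] -1.434790849685669
ds [ 5.99977148e+02 -2.18600097e+01  1.89351925e-01] -4.266340732574463
dish 586.7578074251736 -69.9860340778494 [80.5 80. ]
in scanner -22.0414620401973 -44.77766351978757
```

View pics/fit0.png

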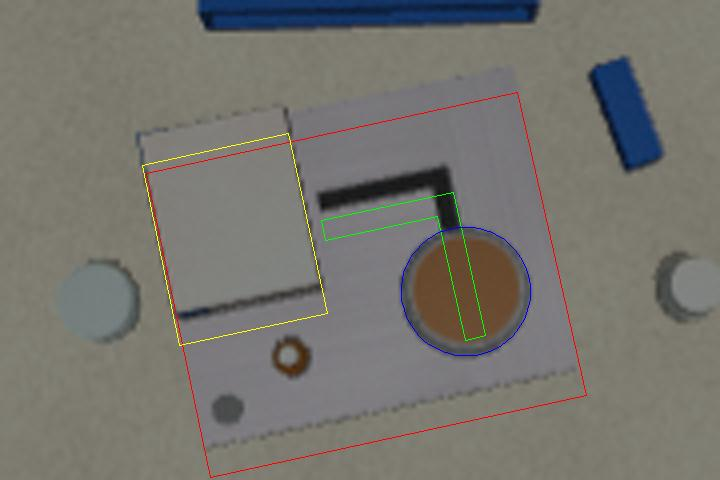

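```bash
sed -i 's/(550,560,570)/(617,622,626)/; s/(-10,0,10)/(-22,-17,-12)/' fit.py; sed -i 's/\[x+5,y,t\],\[x,y+5,t\],\[x,y,t+.05\]/[x+3,y,t],[x,y+3,t],[x,y,t+.03]/' fit.py; python3 fit.py
```

```text
d [ 6.22013666e+02 -1.77188901e+01  1.84247657e-01] -6.257928371429443
s [ 6.21904004e+02 -1.73512382e+01  1.75969660e-01] -8.357162475585938
ds [ 6.22052667e+02 -1.75621998e+01  1.82202397e-01] -14.604207038879395
dish 586.7578074251736 -69.9860340778494 [80.5 80. ]
in scanner -44.209610996575066 -45.160777485142994
```

View pics/fit0.png

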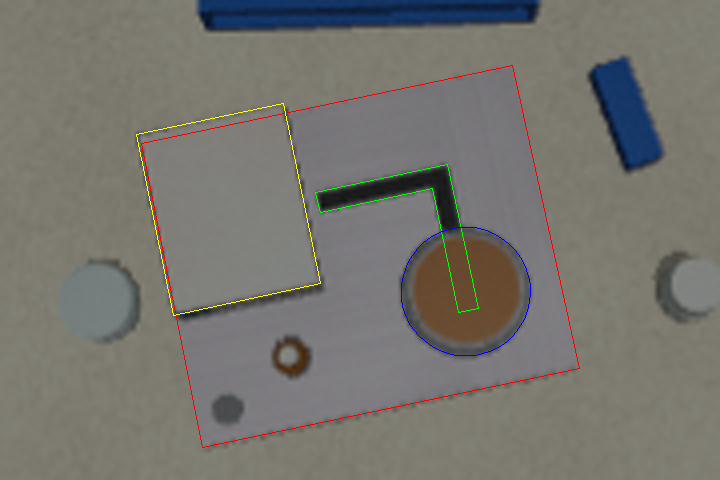

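```bash
cat > to.py <<'E'
import sys; from h import *; from bench import readout
p=np.load("p.npy"); s=readout.read_state(); R=cv2.Rodrigues(s["ee_rot"])[0]
c,sn=np.cos(p[2]),np.sin(p[2]); d=s["tcp_pos"][:2]-p[:2]
yaw=np.degrees(np.arctan2(R[1,1],R[0,1]))-np.degrees(p[2])
print("t",round(s["time"],2),"scanner xy",np.round([c*d[0]+sn*d[1],-sn*d[0]+c*d[1]],1),"z",round(s["tcp_pos"][2],1),"tool-y yaw in scanner",round(yaw,1),"F",np.round(s["wrist_force"],1),"grip",round(s["grip_width"],1),"q",np.round(s["joints"],2))
if len(sys.argv)>1:
    x,y,z=map(float,sys.argv[1:4]); T=np.array([p[0]+c*x-sn*y,p[1]+sn*x+c*y,z])
    print("shift tool",np.round(R.T@(T-s["tcp_pos"]),1))
E
python3 to.py -115 -45 150
```

```text
t 0.1 scanner xy [-303.7  587.4] z 212.1 tool-y yaw in scanner 56.3 F [0.5 0.3 0.6] grip 88.1 q [ 0.95  0.38  1.3  -0.    1.46 -0.22]
shift tool [-507.8 -421.5   62.5]
```

Call:
arm_command:
  commands: "50 -31 -26 0 0; 50 -31 -26 0 0; 50 -31 -26 0 0; 50 -31 -26 0 0; 50 -31 -26 0 0"

```text
time: 0.52
tcp_pos: [307.2, 323.0, 209.4]
ee_rot: [-0.614, -3.077, 0.005]
wrist_force: [1.2, 0.7, 0.8]
grip_width: 56.7
```

Call:
arm_command:
  commands: "50 -31 -26 0 0; 50 -31 -26 0 0; 50 -31 -26 0 0; 50 -31 -26 0 0; 50 -31 -26 0 0"

```text
time: 0.93
tcp_pos: [400.4, 136.4, 208.9]
ee_rot: [-0.611, -3.077, 0.005]
wrist_force: [2.1, 0.4, 0.1]
grip_width: 50.2
```

```bash
python3 to.py -115 -45 150
```

```text
t 0.93 scanner xy [-190.1  191.6] z 208.9 tool-y yaw in scanner 57.1 F [2.1 0.4 0.1] grip 50.2 q [ 0.05  0.16  1.62 -0.    1.36 -1.13]
shift tool [-191.8 -157.5   58.8]
```

Call:
arm_command:
  commands: "50 -30 -25 4 0; 50 -30 -25 4 0; 50 -30 -25 4 0; 50 -30 -25 4 0; 50 -30 -25 4 0"

```text
time: 1.35
tcp_pos: [493.1, -47.0, 188.4]
ee_rot: [-0.614, -3.077, 0.004]
wrist_force: [1.4, 1.1, 0.4]
grip_width: 49.8
```

Call:
arm_command:
  commands: "50 0 0 0 -7; 50 0 0 0 -7; 50 0 0 0 -7; 50 0 0 0 -7; 50 0 0 0 -7"

```text
time: 1.77
tcp_pos: [495.2, -55.9, 184.5]
ee_rot: [0.352, -3.112, -0.0]
wrist_force: [0.3, -0.5, -0.2]
grip_width: 49.7
```

```bash
python3 to.py -115 -45 100
```

```text
t 1.77 scanner xy [-131.7  -14.7] z 184.5 tool-y yaw in scanner 92.5 F [ 0.3 -0.5 -0.2] grip 49.7 q [-0.35  0.32  1.48 -0.    1.35 -2.14]
shift tool [-16.2 -31.   84.3]
```

Call:
arm_command:
  commands: "50 -8 -16 25 1; 50 -8 -15 25 1; 50 0 0 25 0; 50 0 0 0 0"

```text
time: 2.1
tcp_pos: [518.1, -83.9, 107.4]
ee_rot: [0.309, -3.119, 0.002]
wrist_force: [-0.2, 0.5, 0.2]
grip_width: 50.3
```

```bash
python3 to.py -115 -45 43
```

```text
t 2.1 scanner xy [-114.2  -46.4] z 107.4 tool-y yaw in scanner 90.9 F [-0.2  0.5  0.2] grip 50.3 q [-0.38  0.44  1.53 -0.    1.18 -2.15]
shift tool [ 0.2  1.5 64.4]
```

Call:
arm_command:
  commands: "50 0 1 25 1; 50 0 0 22 0; 50 0 0 10 0; 50 0 0 5 0; 50 0 0 0 0"

```text
time: 2.52
tcp_pos: [518.5, -83.1, 46.3]
ee_rot: [0.281, -3.123, 0.003]
wrist_force: [-0.3, 0.2, 0.6]
grip_width: 50.0
```

```bash
python3 to.py -96 -45 43;python3 - <<'E'
from h import *
from bench import grab_frame
for n in("scene","top"):
    f=grab_frame(n); np.savez(n+"1.npz",**f); im=f["frame"]
    c=im[150:260,200:380] if n=="scene" else im[110:250,150:330]
    cv2.imwrite(f"pics/{n}1.png",cv2.resize(c,None,fx=4,fy=4,interpolation=2)[:,:,::-1])
E
```

```text
t 2.52 scanner xy [-113.7  -45.7] z 46.3 tool-y yaw in scanner 89.8 F [-0.3  0.2  0.6] grip 50.0 q [-0.38  0.53  1.6  -0.01  1.02 -2.13]
shift tool [-17.7   0.8   3.2]
```

View pics/scene1.png

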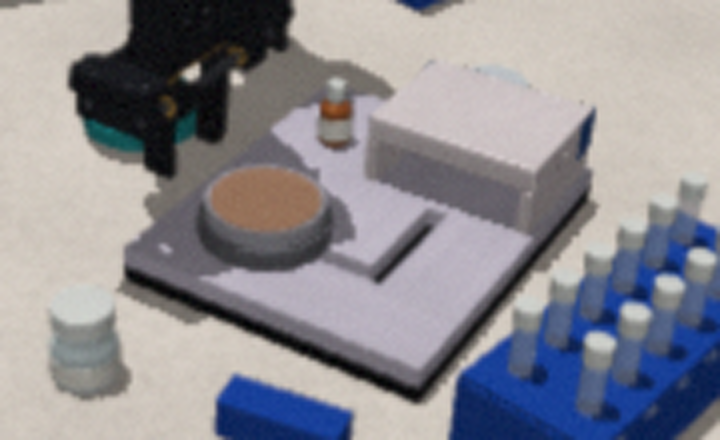

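View pics/top1.png

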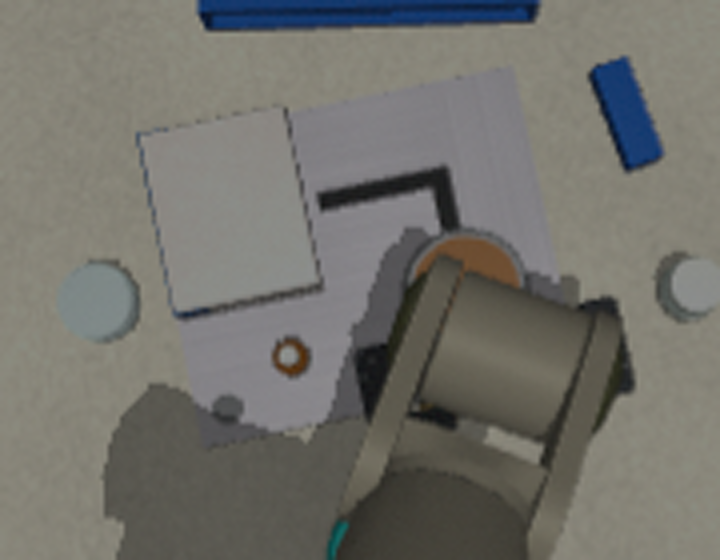

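Call:
arm_command:
  commands: "50 -10 0 4 0; 50 -8 1 3 0; 50 -8 0 0 0; 50 -10 0 0 0; 50 -10 0 0 0"

```text
time: 3.03
tcp_pos: [569.3, -73.8, 43.6]
ee_rot: [-0.28, 3.127, -0.009]
wrist_force: [-1.0, 0.6, -0.9]
grip_width: 49.8
```

```bash
python3 to.py 0 -45 43
```

```text
t 3.03 scanner xy [-62.1 -45.7] z 43.6 tool-y yaw in scanner 89.8 F [-1.   0.6 -0.9] grip 49.8 q [-0.33  0.59  1.47 -0.01  1.08 -2.08]
shift tool [-62.1   1.    0.7]
```

Call:
arm_command:
  commands: "50 -10 0 0 0; 50 -10 0 0 0; 50 -10 0 0 0; 50 -8 0 0 0; 50 -8 0 0 0"

```text
time: 3.45
tcp_pos: [622.1, -63.5, 45.5]
ee_rot: [-0.282, 3.121, -0.012]
wrist_force: [-0.6, 0.0, -0.4]
grip_width: 50.4
```

```bash
python3 to.py 0 -45 43
```

```text
t 3.45 scanner xy [ -8.2 -45.1] z 45.5 tool-y yaw in scanner 89.9 F [-0.6  0.  -0.4] grip 50.4 q [-0.29  0.66  1.31 -0.    1.16 -2.04]
shift tool [-8.2  0.2  2.6]
```

Call:
arm_command:
  commands: "50 -4 0 2 0; 50 -4 0 1 0; 50 -3 0 0 0; 50 -3 0 0 0"

```text
time: 3.78
tcp_pos: [639.5, -59.7, 42.8]
ee_rot: [-0.284, 3.119, -0.013]
wrist_force: [0.6, -0.0, 0.1]
grip_width: 50.0
```

```bash
python3 to.py 0 -45 43
```

```text
t 3.78 scanner xy [  9.5 -44.6] z 42.8 tool-y yaw in scanner 90.0 F [ 0.6 -0.   0.1] grip 50.0 q [-0.28  0.69  1.26 -0.    1.18 -2.03]
shift tool [ 9.5 -0.4 -0.3]
```

```bash
cat > snap.py <<'E'
import sys
from h import *
from bench import grab_frame
k=sys.argv[1]; o=[]
for n in("scene","top"):
    f=grab_frame(n); np.savez(n+k+".npz",**f); im=f["frame"]
    c=im[150:260,200:380] if n=="scene" else im[110:220,150:330]
    o.append(cv2.resize(c,None,fx=4,fy=4,interpolation=2)[:,:,::-1])
cv2.imwrite(f"pics/b{k}.png",cv2.resize(np.vstack(o),None,fx=.68,fy=.68,interpolation=3))
E
python3 snap.py 2
```

```text
(no output)
```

View pics/b2.png

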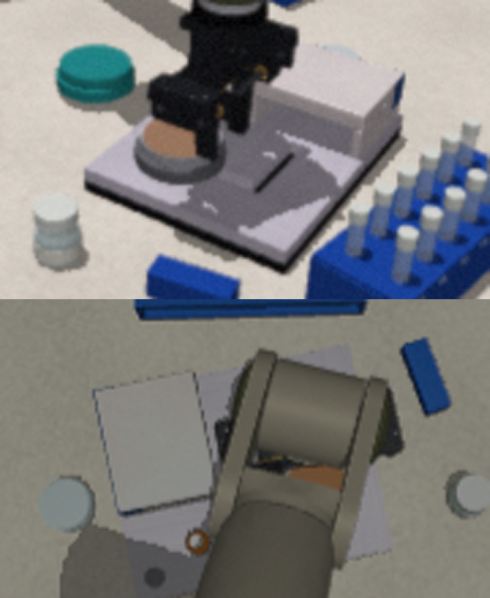

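```bash
python3 - <<'E'
from h import *
from bench import robot
print({k:getattr(robot,k) for k in dir(robot) if k[0]!='_'})
for k in "12":
    f=load(f"scene{k}.npz"); c=f["frame"][150:250,200:330]
    cv2.imwrite(f"pics/z{k}.png",cv2.resize(c,None,fx=6,fy=6,interpolation=2)[:,:,::-1])
f=load("scene2.npz"); print(proj(f,[[586.8,-70,60],[618,-63,36],[639.5,-59.7,35]]))
E
```

```text
{'PlanningError': <class 'bench.PlanningError'>, 'tips_ahead': 8.0}
[[264.56097453 198.95853085]
 [273.72366012 209.00463715]
 [279.94667435 211.85283096]]
```

View pics/z2.png

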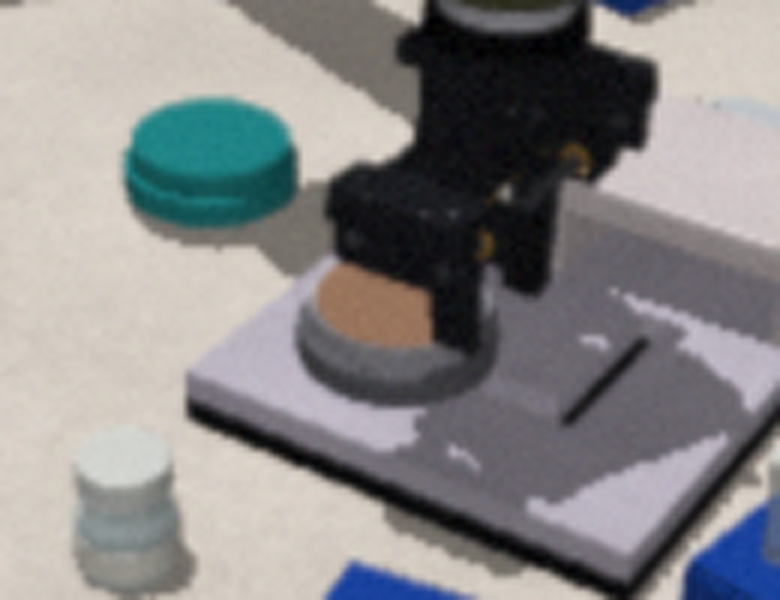

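```bash
python3 - <<'E'
from h import *
f=load("scene2.npz"); p=np.load("p.npy")
c,s=np.cos(p[2]),np.sin(p[2])
def W(x,y,z): return [p[0]+c*x-s*y,p[1]+s*x+c*y,z]
def cr(P): return np.round((proj(f,P)-[200,150])*6)
print("fingers corners right tip z35",cr([W(9.5+9,-44.6-25,35),W(9.5-9,-44.6-25,35),W(9.5+9,-44.6-43,35),W(9.5-9,-44.6-43,35)]))
print("same z60",cr([W(9.5+9,-44.6-25,62),W(9.5-9,-44.6-25,62),W(9.5+9,-44.6-43,62),W(9.5-9,-44.6-43,62)]))
print("left z35",cr([W(9.5+9,-44.6+43,35),W(9.5-9,-44.6+25,35)]))
im=f["frame"].copy(); big=cv2.resize(im[150:250,200:330],None,fx=6,fy=6,interpolation=2)
th=np.linspace(0,6.28,50)
def dr(P,col): cv2.polylines(big,[((proj(f,np.array(P))-[200,150]+.5)*6).astype(int)],True,col,1)
for x0,col in((-44,(255,0,0)),(-20,(0,255,0)),(52,(255,255,0))):
    dr([W(x0+50*np.cos(t),-45+50*np.sin(t),30) for t in th],col)
for y0 in(-34,34):
    for z in(35,70):
        dr([W(9.5+a,-44.6+y0+b,z) for a,b in((9,9),(9,-9),(-9,-9),(-9,9))],(255,0,255))
dr([W(-120,-120,30),W(125,-120,30),W(125,180,30),W(-120,180,30)],(255,255,255))
cv2.imwrite("pics/z3.png",big[:,:,::-1])
E
```

```text
fingers corners right tip z35 [[469. 403.]
 [437. 390.]
 [449. 422.]
 [417. 409.]]
same z60 [[472. 356.]
 [439. 344.]
 [452. 375.]
 [419. 362.]]
left z35 [[539. 335.]
 [490. 341.]]
```

View pics/z3.png

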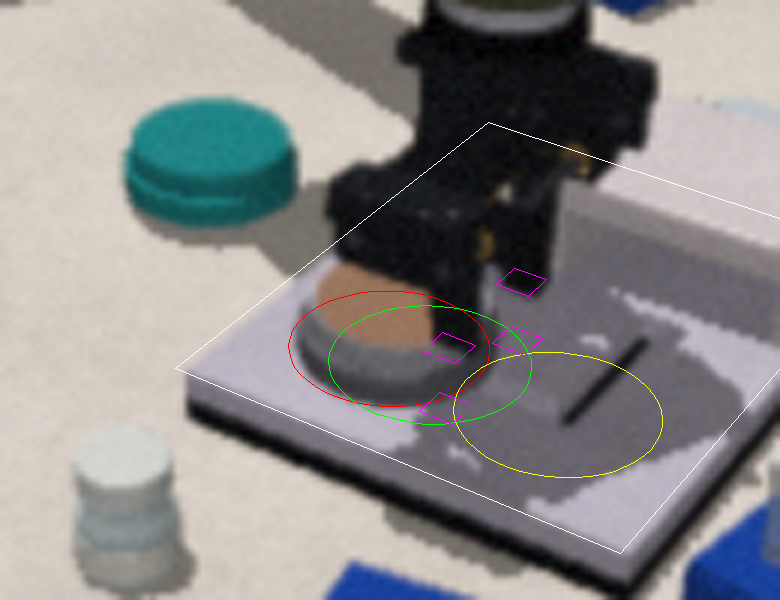

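```bash
cat > pc.py <<'E'
from h import *
def cloud(f):
    K=f["intrinsics"]; R=cv2.Rodrigues(np.asarray(f["rotation"],float))[0]; k=float(f["k1"])
    v,u=np.mgrid[0:384,0:512]; a=(u-K[0,2])/K[0,0]; b=(v-K[1,2])/K[1,1]
    rd=np.hypot(a,b); r=rd.copy()
    for _ in range(10): r=rd/(1+k*r*r)
    q=np.where(rd>0,r/np.maximum(rd,1e-9),1); d=f["depth"]
    return np.stack([a*q*d,b*q*d,d],-1)@R.T+f["eye"]
E
python3 - <<'E'
from pc import *
p=np.load("p.npy");c,s=np.cos(p[2]),np.sin(p[2])
for k,x in(("1",-113.7),("2",9.5)):
    f=load(f"scene{k}.npz"); P=cloud(f); d=P[...,:2]-p[:2]
    S=np.stack([c*d[...,0]+s*d[...,1],-s*d[...,0]+c*d[...,1],P[...,2]],-1)
    print(k,"deck z",np.median(S[...,2][(abs(S[...,0]-100)<15)&(abs(S[...,1])<50)]))
    m=(abs(S[...,0]-x)<40)&(abs(S[...,1]+45)<110)&(S[...,2]<130)&(f["frame"].max(2)<45)&(f["depth"]>0)
    Q=S[m]; u=np.argwhere(m)
    for lo in range(30,130,8):
        q=Q[(Q[:,2]>=lo)&(Q[:,2]<lo+8)]
        if len(q): print(lo,len(q),"x",np.round(np.percentile(q[:,0],[5,95])),"y",np.round(np.percentile(q[:,1],[5,95])))
E
```

```text
1 deck z 28.76945704159425
70 8 x [-115. -102.] y [-78. -16.]
78 35 x [-120. -101.] y [-84. -12.]
86 29 x [-118. -101.] y [-85. -13.]
94 33 x [-118. -100.] y [-86. -13.]
102 26 x [-116. -100.] y [-85. -11.]
110 28 x [-116. -100.] y [-87.  -8.]
118 19 x [-110.  -99.] y [-87.  -8.]
126 5 x [-114.  -99.] y [-71. -10.]
2 deck z 28.80186487505614
38 2 x [4. 5.] y [-42. -37.]
46 1 x [5. 5.] y [-50. -50.]
62 2 x [ 5. 18.] y [-15. -12.]
70 27 x [ 5. 21.] y [-82. -11.]
78 32 x [ 4. 22.] y [-83. -10.]
86 29 x [ 4. 22.] y [-85. -12.]
94 25 x [ 5. 22.] y [-84.  -9.]
102 11 x [16. 23.] y [-80.  -9.]
110 16 x [12. 21.] y [-75.  -6.]
118 10 x [ 2. 22.] y [-77.  -9.]
126 5 x [ 5. 12.] y [-10.  -6.]
```

View pics/z1.png

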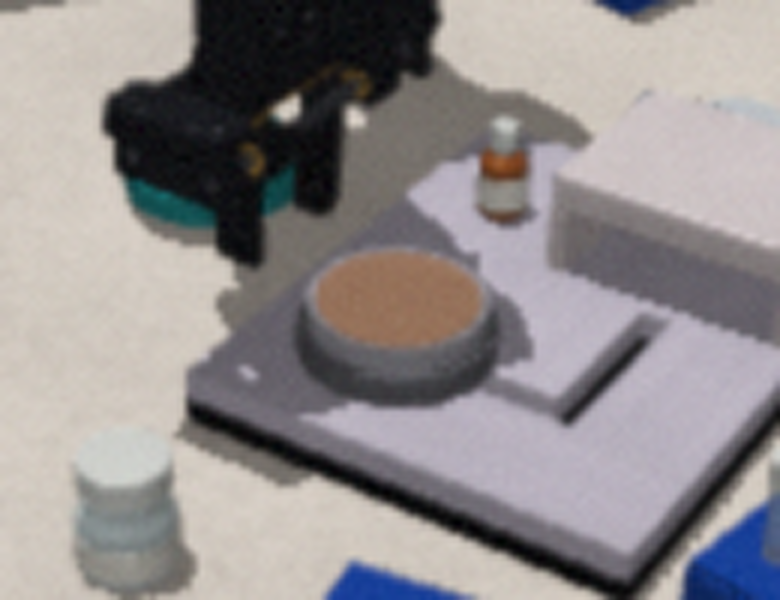

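The fingertips are 30–35 mm higher than the TCP reading implies. Depth puts them at z≈70, just over the dish top, so they passed over the carrier without touching it and it is still at its start. I'll trust the cameras for height, go back and descend further.

Call:
arm_command:
  commands: "50 0 0 -20 0; 50 30 0 -5 0; 50 30 0 0 0; 50 30 0 0 0; 50 27 0 0 0"

```text
time: 4.3
tcp_pos: [523.3, -81.0, 67.1]
ee_rot: [-0.288, 3.115, -0.015]
wrist_force: [1.1, -0.2, -0.2]
grip_width: 50.1
```

```bash
python3 to.py -115 -45 25
```

```text
t 4.3 scanner xy [-108.6  -44.5] z 67.1 tool-y yaw in scanner 90.1 F [ 1.1 -0.2 -0.2] grip 50.1 q [-0.38  0.49  1.58 -0.    1.05 -2.13]
shift tool [ 6.9 -0.  42. ]
```

Call:
arm_command:
  commands: "50 4 0 20 0; 50 0 0 15 0; 50 0 0 8 0; 50 0 0 3 0; 50 0 0 0 0"

```text
time: 4.72
tcp_pos: [514.5, -83.1, 22.0]
ee_rot: [-0.282, 3.115, -0.016]
wrist_force: [0.2, -0.1, 0.3]
grip_width: 50.1
```

```bash
python3 to.py -115 -45 10; python3 snap.py 4; python3 - <<'E'
from pc import *
p=np.load("p.npy");c,s=np.cos(p[2]),np.sin(p[2])
f=load("scene4.npz"); P=cloud(f); d=P[...,:2]-p[:2]
S=np.stack([c*d[...,0]+s*d[...,1],-s*d[...,0]+c*d[...,1],P[...,2]],-1)
m=(abs(S[...,0]+112)<30)&(abs(S[...,1]+45)<60)&(S[...,2]<110)&(f["frame"].max(2)<45)&(f["depth"]>0)
Q=S[m]
for lo in range(30,110,4):
        q=Q[(Q[:,2]>=lo)&(Q[:,2]<lo+4)]
        if len(q): print(lo,len(q),"x",np.round(np.percentile(q[:,0],[5,95])),"y",np.round(np.percentile(q[:,1],[5,95])))
cv2.imwrite("pics/z4.png",cv2.resize(f["frame"][150:250,200:330],None,fx=6,fy=6,interpolation=2)[:,:,::-1])
E
```

```text
t 4.72 scanner xy [-117.6  -45. ] z 22.0 tool-y yaw in scanner 89.9 F [ 0.2 -0.1  0.3] grip 50.1 q [-0.39  0.55  1.65 -0.    0.92 -2.13]
shift tool [-2.5  0.1 12. ]
46 1 x [-113. -113.] y [-16. -16.]
50 10 x [-123. -106.] y [-76. -15.]
54 14 x [-121. -105.] y [-82. -10.]
58 17 x [-121. -106.] y [-83. -12.]
62 15 x [-123. -105.] y [-83. -11.]
66 12 x [-123. -105.] y [-84. -15.]
70 14 x [-118. -104.] y [-83. -11.]
74 16 x [-121. -105.] y [-85. -12.]
78 9 x [-119. -105.] y [-84. -11.]
82 13 x [-118. -104.] y [-84. -10.]
86 7 x [-115. -105.] y [-85. -13.]
90 19 x [-121. -105.] y [-82.  -4.]
94 8 x [-115. -105.] y [-85.  -9.]
98 10 x [-119. -105.] y [-84.  -3.]
102 3 x [-110. -105.] y [-77.  -9.]
106 5 x [-124. -104.] y [-12.  -9.]
```

View pics/z4.png

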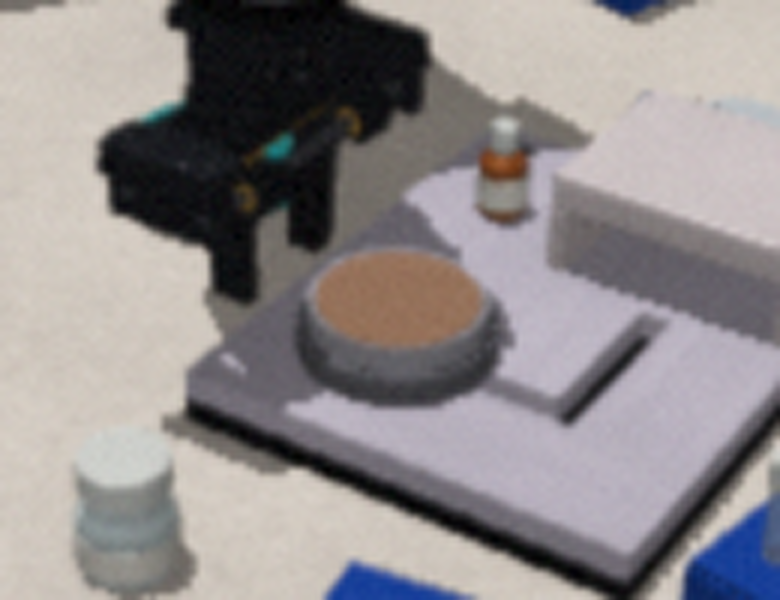

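Call:
arm_command:
  commands: "50 0 0 8 0; 50 0 0 5 0; 50 0 0 3 0; 50 0 0 0 0"

```text
time: 5.15
tcp_pos: [516.8, -83.5, 6.4]
ee_rot: [-0.284, 3.111, -0.02]
wrist_force: [-0.5, 0.2, -0.5]
grip_width: 50.2
```

```bash
python3 to.py -115 -45 7.5
```

```text
t 5.15 scanner xy [-115.4  -45.7] z 6.4 tool-y yaw in scanner 90.0 F [-0.5  0.2 -0.5] grip 50.2 q [-0.38  0.58  1.66 -0.    0.88 -2.13]
shift tool [-0.4  0.7 -1.1]
```

Call:
arm_command:
  commands: "50 -8 0 -1 0; 50 -8 0 0 0; 50 -8 0 0 0; 50 -8 0 0 0; 50 0 0 0 0"

```text
time: 5.57
tcp_pos: [551.6, -76.9, 8.0]
ee_rot: [-0.284, 3.112, -0.019]
wrist_force: [0.6, -0.0, -0.3]
grip_width: 49.9
```

```bash
python3 to.py 0 -45 8; python3 snap.py 5
```

```text
t 5.57 scanner xy [-80.1 -45.6] z 8.0 tool-y yaw in scanner 90.0 F [ 0.6 -0.  -0.3] grip 49.9 q [-0.35  0.61  1.56 -0.01  0.94 -2.1 ]
shift tool [-80.    0.6   1.2]
```

View pics/b5.png

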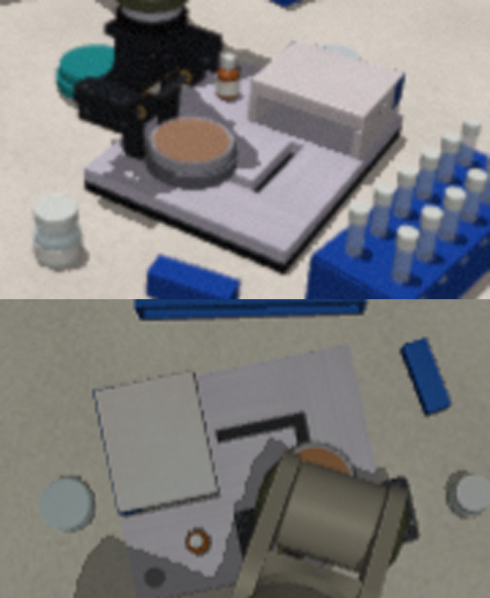

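The picture shows the fingers low behind the rim, and the carrier has now moved along the first leg. I'll keep pushing.

Call:
arm_command:
  commands: "50 -9 0 1 0; 50 -9 0 0 0; 50 -9 0 0 0; 50 -9 0 0 0; 50 -9 0 0 0"

```text
time: 6.08
tcp_pos: [593.0, -68.3, 7.1]
ee_rot: [-0.283, 3.12, -0.016]
wrist_force: [-1.8, -0.7, -0.2]
grip_width: 50.3
```

```bash
python3 to.py 0 -45 8
```

```text
t 6.08 scanner xy [-37.7 -44.6] z 7.1 tool-y yaw in scanner 89.9 F [-1.8 -0.7 -0.2] grip 50.3 q [-0.31  0.67  1.44 -0.01  1.02 -2.06]
shift tool [-37.8  -0.3  -0.6]
```

Call:
arm_command:
  commands: "50 -8 0 0 0; 50 -7 0 0 0; 50 -6 0 0 0; 50 -5 0 0 0; 50 -4 0 0 0"

```text
time: 6.5
tcp_pos: [624.6, -62.2, 7.1]
ee_rot: [-0.284, 3.122, -0.016]
wrist_force: [-3.5, -1.2, 1.0]
grip_width: 49.8
```

```bash
python3 to.py 0 -45 8
```

```text
t 6.5 scanner xy [ -5.5 -44.4] z 7.1 tool-y yaw in scanner 90.0 F [-3.5 -1.2  1. ] grip 49.8 q [-0.28  0.71  1.34 -0.01  1.08 -2.03]
shift tool [-5.6 -0.6 -0.9]
```

Call:
arm_command:
  commands: "50 -3 0 0 0; 50 -3 0 0 0"

```text
time: 6.67
tcp_pos: [631.1, -61.0, 7.1]
ee_rot: [-0.284, 3.122, -0.016]
wrist_force: [-2.0, -1.2, 1.1]
grip_width: 50.3
```

Call:
arm_command:
  commands: "50 -3 0 0 0; 50 -3 0 0 0"

```text
time: 6.83
tcp_pos: [633.1, -60.5, 6.8]
ee_rot: [0.285, -3.124, 0.015]
wrist_force: [-24.0, -6.4, 13.9]
grip_width: 50.0
```

```bash
python3 to.py 0 -45 8; python3 snap.py 6
```

```text
t 6.83 scanner xy [  3.1 -44.2] z 6.8 tool-y yaw in scanner 90.0 F [-24.   -6.4  13.9] grip 50.0 q [-0.28  0.73  1.3  -0.01  1.11 -2.02]
shift tool [ 3.1 -0.8 -1.2]
```

View pics/b6.png

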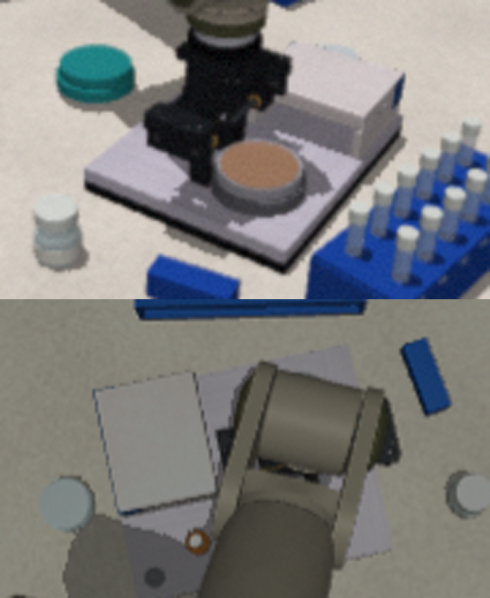

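Call:
arm_command:
  commands: "50 10 0 0 0; 50 8 0 -10 0; 50 0 0 -30 0; 50 0 0 -35 0; 50 0 0 -15 0"

```text
time: 7.35
tcp_pos: [613.4, -62.9, 98.5]
ee_rot: [0.282, -3.119, 0.01]
wrist_force: [1.2, 0.6, 0.6]
grip_width: 49.7
```

```bash
python3 to.py 50 -125 95; python3 - <<'E'
from pc import *
p=np.load("p.npy");c,s=np.cos(p[2]),np.sin(p[2])
P=cloud(load("top0.npz"))
for n,(v,u) in dict(jar=(182,323),box=(139,307)).items():
    q=P[v,u]; d=q[:2]-p[:2]; print(n,np.round([c*d[0]+s*d[1],-s*d[0]+c*d[1],q[2]]))
E
python3 snap.py 7
```

```text
t 7.35 scanner xy [-16.7 -43. ] z 98.5 tool-y yaw in scanner 89.9 F [1.2 0.6 0.6] grip 49.7 q [-0.29  0.6   1.27 -0.01  1.28 -2.04]
shift tool [-66.9 -81.8   3.3]
jar [ -81. -216.   59.]
box [  65. -202.   29.]
```

View pics/b7.png

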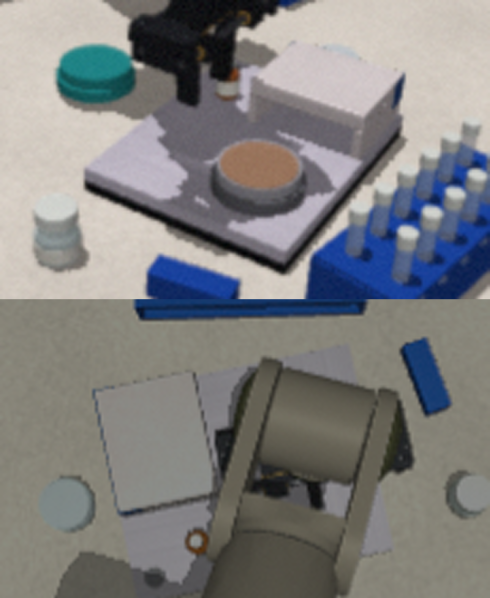

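Call:
arm_command:
  commands: "50 -20 -27 0 0; 50 -20 -27 0 0; 50 -20 -27 0 0; 50 0 0 0 7; 50 0 0 0 7"

```text
time: 7.87
tcp_pos: [688.5, -132.9, 94.9]
ee_rot: [-0.104, -3.13, 0.009]
wrist_force: [-0.4, 0.1, 0.6]
grip_width: 50.3
```

Call:
arm_command:
  commands: "50 0 0 0 7; 50 0 0 0 7; 50 0 0 0 7; 50 0 0 0 7; 50 0 0 0 7"

```text
time: 8.28
tcp_pos: [688.1, -133.7, 88.2]
ee_rot: [-1.06, -2.944, 0.011]
wrist_force: [-0.1, 0.5, 0.8]
grip_width: 49.7
```

Call:
arm_command:
  commands: "50 0 0 0 7; 50 0 0 0 7; 50 0 0 0 7; 50 0 0 0 7; 50 0 0 0 7"

```text
time: 8.7
tcp_pos: [687.0, -132.9, 82.3]
ee_rot: [-1.912, -2.473, 0.017]
wrist_force: [0.0, -0.6, -0.8]
grip_width: 49.9
```

```bash
python3 to.py 50 -122 60
```

```text
t 8.7 scanner xy [  43.  -125.2] z 82.3 tool-y yaw in scanner 4.2 F [ 0.  -0.6 -0.8] grip 49.9 q [-0.36  0.75  0.99 -0.01  1.41 -0.61]
shift tool [ 2.5  7.6 22.2]
```

Call:
arm_command:
  commands: "50 2 5 20 4.2; 50 0 0 20 0; 50 0 0 15 0; 50 0 0 10 0; 50 0 0 0 0"

```text
time: 9.12
tcp_pos: [689.8, -128.9, 11.1]
ee_rot: [-2.014, -2.389, 0.017]
wrist_force: [-0.4, 0.5, -1.1]
grip_width: 50.0
```

```bash
python3 to.py 47 -122 8; python3 snap.py 8; python3 - <<'E'
from pc import *
p=np.load("p.npy");c,s=np.cos(p[2]),np.sin(p[2])
f=load("scene8.npz"); P=cloud(f); d=P[...,:2]-p[:2]
S=np.stack([c*d[...,0]+s*d[...,1],-s*d[...,0]+c*d[...,1],P[...,2]],-1)
m=(abs(S[...,0]-50)<60)&(abs(S[...,1]+122)<30)&(S[...,2]<110)&(S[...,2]>35)&(f["frame"].max(2)<55)&(f["depth"]>0)
Q=S[m]
for lo in range(30,90,6):
        q=Q[(Q[:,2]>=lo)&(Q[:,2]<lo+6)]
        if len(q): print(lo,len(q),"x",np.round(np.percentile(q[:,0],[3,97])),"y",np.round(np.percentile(q[:,1],[3,97])), "gap",np.round([q[q[:,0]<48,0].max(initial=-99),q[q[:,0]>48,0].min(initial=99)]))
E
```

```text
t 9.12 scanner xy [  46.5 -121.7] z 11.1 tool-y yaw in scanner -0.7 F [-0.4  0.5 -1.1] grip 50.0 q [-0.35  0.83  1.06 -0.    1.28 -0.52]
shift tool [-0.3  0.6  3.1]
36 13 x [17. 87.] y [-131. -115.] gap [25. 75.]
42 23 x [13. 89.] y [-132. -106.] gap [25. 54.]
48 30 x [15. 89.] y [-132. -114.] gap [25. 76.]
54 28 x [12. 90.] y [-133. -114.] gap [26. 77.]
60 27 x [14. 91.] y [-132. -116.] gap [26. 77.]
66 28 x [12. 91.] y [-132. -113.] gap [24. 77.]
72 28 x [11. 92.] y [-134. -115.] gap [25. 75.]
78 32 x [14. 93.] y [-132. -114.] gap [26. 77.]
84 15 x [ 9. 88.] y [-132. -116.] gap [23. 83.]
```

View pics/b8.png

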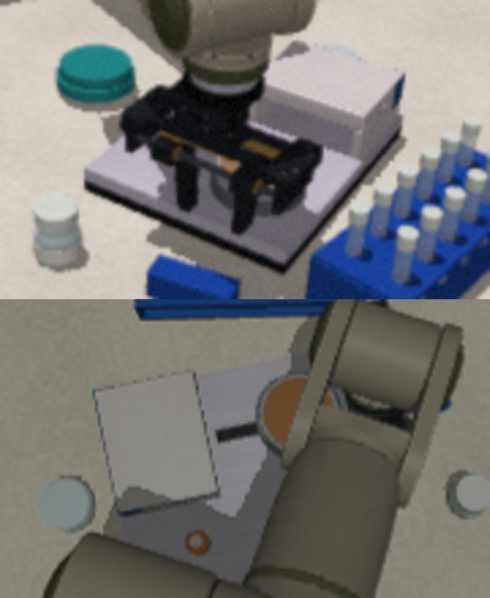

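The view shows the fingers straddling the carrier's −y side. Depth puts the finger gap at x_s 25–76, so its centre is about 50. Now the second leg.

Call:
arm_command:
  commands: "50 7 0 3 0.7; 50 7 0 1 0; 50 6 0 0 0; 50 6 0 0 0; 50 6 0 0 0"

```text
time: 9.63
tcp_pos: [687.2, -96.4, 13.1]
ee_rot: [-2.038, -2.382, 0.011]
wrist_force: [0.7, -1.9, -0.6]
grip_width: 50.1
```

```bash
python3 to.py 47 -5 8
```

```text
t 9.63 scanner xy [ 49.8 -89.3] z 13.1 tool-y yaw in scanner -1.5 F [ 0.7 -1.9 -0.6] grip 50.1 q [-0.31  0.81  1.09 -0.    1.25 -0.46]
shift tool [84.2 -5.   5.2]
```

Call:
arm_command:
  commands: "50 4 -1 4 -1.5; 50 6 -1 2 0; 50 6 0 1 0"

```text
time: 9.88
tcp_pos: [684.7, -81.0, 8.8]
ee_rot: [2.005, 2.414, -0.008]
wrist_force: [0.8, -3.7, 3.2]
grip_width: 50.1
```

```bash
python3 to.py 47 -5 8; python3 snap.py 9
```

```text
t 9.88 scanner xy [ 50.1 -73.7] z 8.8 tool-y yaw in scanner 0.2 F [ 0.8 -3.7  3.2] grip 50.1 q [-0.29  0.8   1.12 -0.01  1.22 -0.47]
shift tool [68.7 -2.9  0.4]
```

View pics/b9.png

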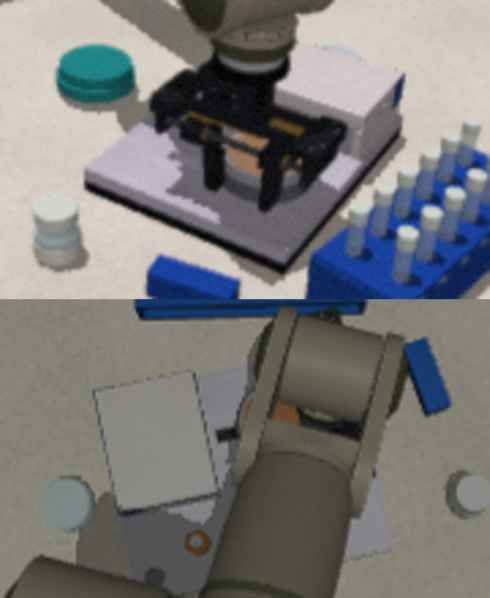

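Call:
arm_command:
  commands: "50 8 -1 0 0; 50 8 0 0 0; 50 8 0 0 0; 50 8 0 0 0; 50 7 0 0 0"

```text
time: 10.4
tcp_pos: [677.0, -41.9, 8.2]
ee_rot: [2.006, 2.411, -0.007]
wrist_force: [2.4, -3.1, 0.8]
grip_width: 49.5
```

```bash
python3 to.py 47 -5 8
```

```text
t 10.4 scanner xy [ 49.6 -33.9] z 8.2 tool-y yaw in scanner 0.0 F [ 2.4 -3.1  0.8] grip 49.5 q [-0.23  0.79  1.16 -0.01  1.19 -0.41]
shift tool [28.9 -2.6  0. ]
```

Call:
arm_command:
  commands: "50 6 0 0 0; 50 6 0 0 0; 50 5 0 0 0; 50 4 0 0 0; 50 3 0 0 0"

```text
time: 10.82
tcp_pos: [672.0, -14.8, 8.2]
ee_rot: [2.004, 2.412, -0.007]
wrist_force: [1.9, -3.8, 2.2]
grip_width: 50.2
```

```bash
python3 to.py 47 -5 8
```

```text
t 10.82 scanner xy [49.6 -6.3] z 8.2 tool-y yaw in scanner 0.1 F [ 1.9 -3.8  2.2] grip 50.2 q [-0.19  0.78  1.19 -0.01  1.18 -0.38]
shift tool [ 1.3 -2.6  0.2]
```

Call:
arm_command:
  commands: "50 3 0 0 0; 50 3 0 0 0"

```text
time: 10.98
tcp_pos: [671.9, -12.1, 8.6]
ee_rot: [2.0, 2.407, -0.013]
wrist_force: [4.4, -23.4, -0.6]
grip_width: 50.2
```

Call:
arm_command:
  commands: "50 3 0 0 0; 50 3 0 0 0"

```text
time: 11.15
tcp_pos: [671.9, -12.7, 8.7]
ee_rot: [1.996, 2.399, -0.023]
wrist_force: [3.7, -15.5, -1.3]
grip_width: 49.9
```

```bash
python3 to.py 47 -5 8
```

```text
t 11.15 scanner xy [49.9 -4.2] z 8.7 tool-y yaw in scanner 0.0 F [  3.7 -15.5  -1.3] grip 49.9 q [-0.18  0.77  1.19 -0.03  1.17 -0.36]
shift tool [-0.8 -2.9  0.7]
```

Hard stop at readout y_s ≈ −4, with 15–23 N of push force. Now I'll back off, lift and check.

Call:
arm_command:
  commands: "50 -10 0 0 0; 50 -12 0 0 0; 50 -5 0 -25 0; 50 0 0 -38 0; 50 0 0 -38 0"

```text
time: 11.57
tcp_pos: [669.9, -37.6, 101.4]
ee_rot: [-2.006, -2.409, 0.04]
wrist_force: [-0.3, 0.3, -0.3]
grip_width: 49.7
```

Call:
arm_command:
  commands: "50 -10 -38 -15 0; 50 -10 -38 0 0; 50 -10 -38 0 0; 50 -10 -38 0 0; 50 -10 -38 0 0"

```text
time: 11.98
tcp_pos: [494.1, -120.5, 126.7]
ee_rot: [2.001, 2.42, -0.023]
wrist_force: [1.0, -0.9, -0.3]
grip_width: 50.4
```

Call:
arm_command:
  commands: "50 -38 0 0 0; 50 -38 0 0 0; 50 -38 0 0 0; 50 -38 0 0 0; 50 0 0 0 0"

```text
time: 12.4
tcp_pos: [508.1, -271.5, 123.6]
ee_rot: [-1.989, -2.402, 0.021]
wrist_force: [-0.4, 0.5, -0.1]
grip_width: 49.8
```

```bash
python3 to.py; python3 snap.py 10; python3 - <<'E'
from h import *
f=load("top10.npz"); p=np.load("p.npy"); c,s=np.cos(p[2]),np.sin(p[2])
im=ortho(f,60,600,740,-120,120,0.5); hsv=cv2.cvtColor(im,cv2.COLOR_RGB2HSV)
m=((hsv[...,1]>90)&(hsv[...,0]<25)).astype(np.uint8)
v,u=np.nonzero(m); X=740-v*.5; Y=120-u*.5; dx,dy=X-p[0],Y-p[1]
xs=c*dx+s*dy; ys=-s*dx+c*dy; k=(xs>0)&(ys>-60); xs,ys=xs[k],ys[k]
print("brown x",np.percentile(xs,[.5,99.5]),"y",np.percentile(ys,[.5,99.5]))
cv2.imwrite("pics/top10full.png",f["frame"][:,:,::-1])
E
```

```text
t 12.4 scanner xy [-158.1 -229.1] z 123.6 tool-y yaw in scanner 0.3 F [-0.4  0.5 -0.1] grip 49.8 q [-0.69  0.51  1.34 -0.01  1.31 -0.87]
brown x [ 9.81758439 87.10417912] y [ 8.30789717 61.81929817]
```

View pics/b10.png

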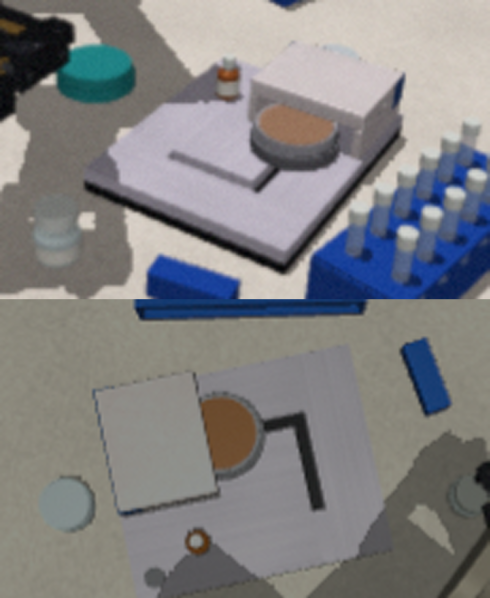

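View pics/top10full.png

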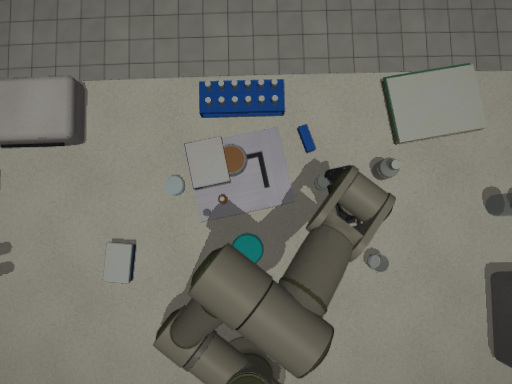

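```bash
python3 -c "
from bench import order; print(order.hand_in())"
```

```text
the job is handed in; nothing more can be done
None
```

The carrier is fully home under the hood by every check I made, and the job is handed in at about 12.4 s. I pushed it with the opened fingers along the first leg to the corner stop, then along the second leg to the end stop. No verdict is reported.

**Position:** the last top picture puts the carrier's centre at about x 48.5, y 48 mm in the scanner frame, where the end stop is at 47 mm. It looks flat on the deck.

**Forces:** both stops were hard, at about 25 N in the corner and 15–23 N at the end. After I backed off, the wrist force was near zero and the arm was clear.

**Bystanders:** I compared them only by eye, and those in view stand where they were at the start. The last pictures show the stain jar only in shadow and partly hidden.

**One disagreement:** the camera depth showed the fingertips about 30–35 mm higher than the TCP reading implies. Because of this, my first pass went over the dish at near-zero force without moving the carrier. I then set the height from the camera and repeated the push. The TCP reading also differed from the cameras by about 3 mm sideways.

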